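# Press a finial into a teapot lid: free the ratchet pawl, push the press lever down

### The job

The bench press is set up to press the brass finial into its teapot lid, but the ratchet pawl is keeping the lever up. With a fingertip press the red thumb plate of the pawl down until the pawl snaps free of the ratchet wheel, then push the black knob of the lever down until the finial sits fully home on the lid, leave the lever down and the pawl free, and take the hand away. Nothing is to be gripped or lifted: let the ram do the pressing without touching the finial, and leave everything else on the bench where it is.

Things in the scene. Friction and masses are not known exactly. Their poses are not given: they have to be found in the camera images.
- press: green bench lever press, bolted down: base 260 x 130 mm, head top 245 mm high, ram top up to 316 mm. Origin on the bench, 10 mm in front of the base's centre; x to its back (the column), y to the left as seen by the worker facing it, z up. The lever sticks out to the front (-x) on its right side (y = -52 mm); ratchet wheel (86 mm across, 18 teeth 20 deg apart) and pawl on its left (y = +48 mm)
- pawl (a joint): angle of the brass ratchet pawl about its pin (rad). -0.04 to 0.12: nose in the teeth, the lever can go down by one tooth at most. Over-centre spring: pressing the thumb plate takes 3 to 5 N (up to 20 N once the lever has been pushed hard against the pawl); beyond 0.24 the pawl snaps over by itself to its stop at 0.50, free of the wheel, and stays there
- thumb_plate (a point): centre of the top face of the red thumb plate on the pawl's tail, 28 mm (x) by 26 mm (y), about 265 mm above the bench, 42 mm in front of and 13 mm above the pawl's pin, which lies along the press's y; it stands clear in front of the head. As the pawl turns from 0 to 0.50 the plate sinks by about 21 mm
- lever (a joint): angle of the lever (rad): 0 = 40 deg above level, growing as it is pushed down (0.698 = level). With the pawl free it moves at 2 to 3 N on the knob and stays where it is left; from about 0.61 the ram bears on the finial and it takes 5 to 7 N; at about 1.16 to 1.20 the finial is home and the lever stops hard. The ram comes down 15 mm per rad
- knob (a point): centre of the black ball knob (36 mm across) at the end of the lever, 190 mm from the shaft's axis; between it and the shaft the lever is a round steel bar of 15 mm
- shaft (a point): fixed point on the axis of the lever's shaft (axis along the press's y), in the vertical plane in which the knob swings, 205 mm above the bench
- lid_top (a point): centre of the top of the brass teapot lid (85 mm across) that sits on the press's anvil under the ram, 83 mm above the bench; the finial stands in its hole
- finial (a joint): how far the brass finial has been pressed into the lid (m): 0 = standing 8 mm proud, 0.008 = its collar home on the lid. It is a tight fit (50 N), only pressed in with the ram
- spare_finial: loose spare brass finial standing on the bench beside the press, 21 mm across, 37 mm high; origin under its centre
- spare_lid: loose spare brass teapot lid on the bench beside the press, 85 mm across, 21 mm high; origin under its centre
- bowl: loose brass bowl, 110 mm across, 50 mm high; origin under its centre
- glass: loose green tea glass, 60 mm across, 85 mm high; origin under its centre
- teapot: loose silver teapot, body 100 mm across, 124 mm high, 170 mm over spout (its +x) and handle; origin under its centre
- mallet: loose wooden mallet lying down, 240 mm long along its x, round head 58 mm by 80 mm at its +x end; origin under the middle of its length
- hammer: loose chasing hammer lying down, 240 mm long along its x, steel head 74 mm wide at its +x end; origin under the middle of its length

How it is judged:
By the outcome, as a careful person would: the job done as asked, in the order asked, and still so for the second after the job is handed in, with the robot touching nothing.
It also fails if it takes over 48 s, if anything falls off the work surface, if the arm or the gripper's body presses on something with over 40 N, if the wrist force passes 120 N, or if a joint passes its speed limit or range.

### The arm

A 6-joint arm with a two-finger parallel gripper is mounted at the origin on the work surface. World frame = base frame: x ahead of the robot, y to its left, z up, the work surface at z = 0. Lengths are in mm, angles in rad, forces in N, time in s.
With the tool pointing down it reaches from about 375 to 925 mm from the base axis. Payload 5.7 kg.
Tool frame: the origin (TCP) lies between the finger pads; the fingertips stand 25 mm ahead of it and the grasp point (between the pads) lies 6 mm ahead of it; z points along the fingers, y is the line along which they close (so a half turn about z gives the same grasp; the last joint's range is limited). The gripper opens to 85 mm and grips with 20 to 120 N. Pads are 22 mm wide; open, the fingers measure 114 mm over their backs; the gripper's body (76 mm by 85 mm) begins 54 mm behind the grasp point. The pads swing forward as they close: fully open they stand 13 mm farther back than shut.
Start: joints at [1.233, 0.359, 1.51, -0, 1.272, -0.115], TCP at [132.573, 585.142, 256.267] pointing down, gripper open.
Joint ranges: [-2.97, 2.97], [-1.01, 2.36], [0.21, 2.38], [-0.96, 4.11], [0.2, 2.71], [-2.98, 2.98]. Speed limits (rad/s): [2.39, 2.39, 3.14, 3.14, 3.14, 3.14].

### API

Orientations are given as a 3x3 rotation matrix whose columns are the frame's x, y, z axes.
In Python, from station import arm gives the robot as it stands. The module is installed in compiled form; this text tells all that it offers.
- The arm moves only by the shell command python3 -m jog 'ROWS'. ROWS is JSON, one flat list of numbers, 7 for each row, row after row: the shift along the tool's x, y, z in m, then the turn, a rotation vector about the tool's x, y, z in rad, then the gripper's target within -1 to 1 (fully open at 1, half-way at 0, shut at -1). In form: [x, y, z, rx, ry, rz, jaw, x, y, z, rx, ry, rz, jaw, ...]. A call has 1 to 10 rows; each row shifts and turns the commanded pose from where the row before left it, along the tool's axes as they then stand; what a row does not reach is not made up. A row lasts 1/8 s, in which the tool goes at most 62.5 mm and 10.7 degrees, less where a joint would pass 70% of its speed; a pose out of reach is approached as far as the arm can. A call is refused whole if a number of a shift passes 0.0625 or a number of a turn 0.188, either way. A call with a gripper value outside its range is refused whole. The fingers move at their own pace and stop on an object; the grip force is fixed at half the most. Time passes only in rows, so rows that do not move let the fingers close. It gives the time, the measured TCP pose, the force, the opening and the grip force at its end, in the units of the state.
- arm.read_state(): the state, without advancing time (a new reading comes with each control period).
- arm.capture(name): name is "scene" or "top" or "wrist"; returns a dict with "color" (400x640x3 uint8, blue, green, red), "z_map" (400x640 float32, mm along the optical axis (not along the pixel's ray), 0 where there is no reading), "mtx" (3x3 intrinsics, pixels), "view" (4x4, takes a point from world to camera coordinates). Camera axes: x right, y down, z forward; pixel columns grow to the right and rows downward; lengths in mm; the calibration is good to about 2 mm. A picture is of the moment at which its call begins.
- arm.hand_in(): hands the job in; it is judged then, once.
Trained networks look in a picture, given as the dict that the camera call returned (one of the last four; its "shot" number tells which), for a name from the list of things; names that differ only in an ending like _2 or _b are one class to them, and where a whole thing is asked for, a point or a joint stands for the part that bears it (a point fixed in the world has none). Each returns a list of dicts, best first, with "confidence" (0 to 1); they miss things now and then, are a little off and sometimes report something else, mostly with a low value. They report only what shows in the picture. A call takes as long as a camera call.
- arm.cut_out(label, picture): "mask" (400x640 bool, what is visible of it) and "pixel" ([column, row] in pixels, amid what is visible of it).
- arm.spot_point(label, picture): "pixel" ([column, row] in pixels: a listed point, or the origin of a listed thing).
The state is a dict: "t": time; "qpos": joint angles; "qd": joint speeds; "effort": joint torques, N m; "tcp_pos": TCP position; "orientation": TCP orientation; "wrist_force": force on the tool from outside, world axes, zero at the start; "wrist_torque": the same for the moment, N m; "opening": opening from 0.0 (shut) to 1.0 (fully open); "grip_force": force on a finger pad.
Only numpy, scipy, OpenCV 4.12 (cv2) and the standard library are available. Lean on these libraries where they do the work, as an engineer would, in place of code of your own. Each camera call takes 0.05 s, during which the arm holds its last target. There are 200 camera calls.

## Working session

There is one attempt and no reset: what is moved stays moved. The work goes in short steps, Python scripts to look and compute and a shell command to move; the robot and the scene stay as the last step left them, time stands still between calls to the robot, and variables do not carry over. Pictures are saved under pics/ and viewed, at most 10 in all, crops included, and the job is handed in when it is done.

```bash
mkdir -p pics
cat > h.py <<'E'
import numpy as np, cv2
from station import arm
def world(p,u,v,r=2):
    u,v=int(round(u)),int(round(v)); z=p["z_map"][v-r:v+r+1,u-r:u+r+1]; z=z[z>0]
    if not len(z): return None
    z=np.median(z); return ray(p,u,v,z)
def ray(p,u,v,z):
    c=np.linalg.inv(p["mtx"])@[u,v,1]*z
    return (np.linalg.inv(p["view"])@np.r_[c,1])[:3]
def proj(p,X):
    c=p["view"]@np.r_[X,1]; q=p["mtx"]@c[:3]; return q[:2]/q[2]
E
python3 - <<'E'
from h import *
np.set_printoptions(precision=1,suppress=True)
for n in ("scene","top"):
    p=arm.capture(n); cv2.imwrite(f"pics/{n}0.png",p["color"])
    for l in ("thumb_plate","knob","shaft","lid_top","press"):
        for d in arm.spot_point(l,p)[:2]:
            print(n,l,round(d["confidence"],2),np.array(d["pixel"]),world(p,*d["pixel"]))
    for l in ("thumb_plate","knob"):
        for d in arm.cut_out(l,p)[:1]: print("cut",l,d["confidence"],d["mask"].sum(),d["pixel"],world(p,*d["pixel"]))
s=arm.read_state(); print(s)
E
```

```text
scene thumb_plate 0.54 [340.4 241.3] [569.8 157.1 265.1]
scene knob 0.77 [336.8 203.6] [519.9  64.5 280.5]
scene shaft 0.88 [287.2 257.5] [697.1 120.1 243.5]
scene lid_top 0.69 [418.7 275.2] [339.  235.8  23.7]
scene lid_top 0.59 [308.1 287.3] [685.7 199.9 214.4]
scene press 0.76 [305.2 310.1] [682.1 167.5  40.7]
cut thumb_plate 0.68 290 [335.0, 250.7] [594.  172.7 260.3]
cut knob 0.75 943 [323.6, 266.8] [630.8 182.6 233.3]
top thumb_plate 0.67 [251.4 182.9] [573.3 162.7 266.7]
top knob 0.72 [292.  204.2] [513.2  43.1 295.9]
top shaft 0.58 [281.7 149.5] [679.2  80.3 221. ]
top shaft 0.44 [446.7 192.1] [ 578.  -464.9   64.4]
top lid_top 0.8 [268.1 169. ] [618.3 118.3 241.2]
top press 0.77 [270.8 164.2] [632.5 109.4 245.1]
cut thumb_plate 0.76 165 [246.6, 176.6] [590.8 175.2 262.9]
cut knob 0.78 562 [285.3, 173.7] [603.4  67.8 248.3]
{'t': 0.8, 'qpos': array([ 1.2,  0.4,  1.5,  0. ,  1.3, -0.1]), 'qd': array([ 0., -0., -0., -0.,  0.,  0.]), 'effort': array([  0. , -52.8, -27.9,  -0. ,   0. ,   0. ]), 'tcp_pos': array([132.6, 585.1, 256.3]), 'orientation': array([[-1. ,  0.2, -0. ],
       [ 0.2,  1. , -0. ],
       [ 0. , -0. , -1. ]]), 'wrist_force': array([-0.6, -0.3,  0.6]), 'wrist_torque': array([-0.1, -0. , -0.1]), 'grip_force': 0.0, 'opening': 1.0003772521779724}
```

Run:
```python
import cv2
a=cv2.imread("pics/scene0.png");b=cv2.imread("pics/top0.png")
cv2.imwrite("pics/a.png",cv2.resize(a[130:400,180:540],None,fx=2.2,fy=2.2)); cv2.imwrite("pics/b.png",cv2.resize(b[80:290,130:410],None,fx=2.8,fy=2.8))
```

```text
(no output)
```

View pics/a.png

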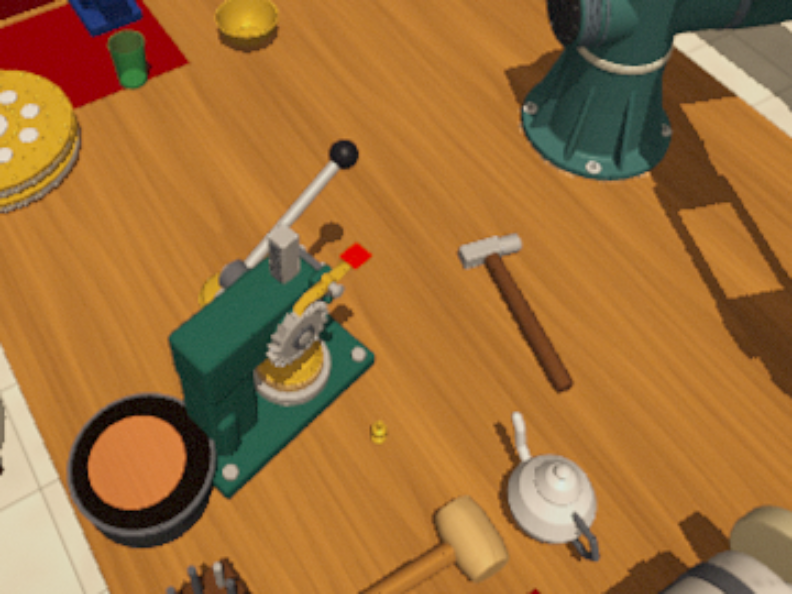

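View pics/b.png

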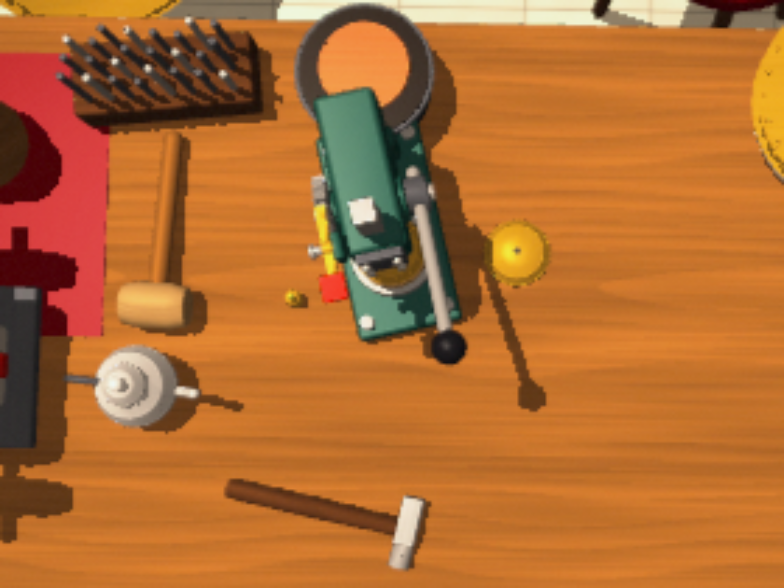

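The scene shot shows the red plate at about (342,246) and the black knob at about (336,200). The top shot shows them at about (249,183) and (290,204). The networks agree roughly, so I'll refine both by colour and depth.

```bash
cat >> h.py <<'E'
def cloud(p,m):
    v,u=np.nonzero(m&(p["z_map"]>0)); z=p["z_map"][v,u]
    c=np.linalg.inv(p["mtx"])@np.vstack([u*z,v*z,z]); return (np.linalg.inv(p["view"])@np.vstack([c,np.ones(len(z))]))[:3].T
def ball(p,c0,r=18):
    from scipy.optimize import least_squares
    X=cloud(p,(p["color"].max(2)<70)); X=X[np.linalg.norm(X-c0,axis=1)<32]
    f=least_squares(lambda c:np.linalg.norm(X-c,axis=1)-r,X.mean(0)-[0,0,10],loss="soft_l1"); return f.x,len(X)
def plate(p,c0):
    b,g,r=[p["color"][...,i].astype(int) for i in range(3)]
    X=cloud(p,(r>130)&(g<60)&(b<60)); X=X[np.linalg.norm(X-c0,axis=1)<40]; return X
E
python3 - <<'E'
from h import *
np.set_printoptions(precision=1,suppress=True)
for n in ("scene","top"):
    p=arm.capture(n)
    X=plate(p,np.array([571,160,265.])); print(n,len(X),X.mean(0),np.median(X,0),X.min(0),X.max(0))
    print(ball(p,np.array([513,48,285.])))
    Y=cloud(p,p["z_map"]>0)
    a=Y[(abs(Y[:,2]-245)<4)&(abs(Y[:,0]-680)<120)&(abs(Y[:,1]-110)<120)]  # head top
    print("head",len(a),a.mean(0),cv2.minAreaRect(a[:,:2].astype(np.float32)))
    a=Y[(Y[:,2]>275)&(abs(Y[:,0]-660)<80)&(abs(Y[:,1]-110)<60)]; print("ram",len(a),a.mean(0),a.max(0),a.min(0))
E
```

```text
scene 91 [575.1 171.2 265.6] [575.5 171.5 265.7] [559.3 157.5 262. ] [589.4 183.5 271.1]
(array([513.9,  48.2, 280.2]), 117)
head 1484 [708.8 152.9 244.3] ((671.7059326171875, 147.13424682617188), (232.6531982421875, 102.86775207519531), 22.639930725097656)
ram 214 [647.5 139.3 300.5] [660.4 149.7 315.1] [630.9 121.3 275.3]
top 12 [571.8 161.4 265.2] [569.2 160.  265.2] [561.7 157.  262.7] [587.6 173.8 267.6]
(array([515.5,  50.4, 280.9]), 117)
head 1113 [701.6 147.8 245. ] ((677.4762573242188, 147.15284729003906), (222.6659698486328, 98.87004089355469), 22.28026580810547)
ram 106 [644.2 134.2 306.6] [660.7 149.6 316.1] [631.6 121.8 275.6]
```

```bash
cat >> h.py <<'E'
from scipy.spatial.transform import Rotation as Ro
def togo(target_tip, yaw, tilt):
    """tool x along -press x; z leaning 'tilt' toward +press x; prints turn (rotvec, tool) then shift in the turned frame"""
    s=arm.read_state(); R=s["orientation"]
    px=np.array([np.cos(yaw),np.sin(yaw),0]); z=px*np.sin(tilt)-np.array([0,0,np.cos(tilt)])
    x=-px*np.cos(tilt)-np.array([0,0,np.sin(tilt)]); T=np.c_[x,np.cross(z,x),z]
    tip=s["tcp_pos"]+25*R[:,2]
    d=np.array(target_tip)-25*T[:,2]-s["tcp_pos"]
    print("turn",Ro.from_matrix(R.T@T).as_rotvec().round(4),"shift cur",(R.T@d).round(1),"shift turned",(T.T@d).round(1),"tip",tip.round(1),"F",s["wrist_force"].round(1),"t",s["t"])
E
python3 - <<'E'
from h import *
np.set_printoptions(precision=3,suppress=True)
p=arm.capture("scene"); Y=cloud(p,p["z_map"]>0)
C=p["color"].reshape(-1,3)[(p["z_map"]>0).ravel()].astype(int)
k=(abs(Y[:,2]-245)<2.5)&(abs(Y[:,0]-690)<130)&(abs(Y[:,1]-150)<90)&(C[:,1]>C[:,2]+15)
a=Y[k]; lab=a
r=cv2.minAreaRect(a[:,:2].astype(np.float32)); print(len(a),r)
# lever bar: bright grey points near the knob-shaft line
b=Y[(Y[:,2]>222)&(Y[:,2]<275)&(C.min(1)>120)&(abs(Y[:,1]-70)<45)&(Y[:,0]>520)&(Y[:,0]<660)]
print(len(b),b.mean(0)); f=np.linalg.svd(b-b.mean(0),full_matrices=False)[2][0]; print(f,np.degrees(np.arctan2(f[1],f[0])))
print(arm.read_state()["orientation"])
yaw=np.radians(13.5); togo([574.5,170.5,330],yaw,0.3); togo([574.5,170.5,330],yaw,0)
E
```

```text
1098 ((702.162353515625, 150.0082550048828), (169.59719848632812, 63.946189880371094), 11.833900451660156)
205 [590.372  71.247 251.257]
[ 0.896  0.22  -0.385] 13.792031872452247
[[-0.975  0.221 -0.   ]
 [ 0.221  0.975 -0.   ]
 [ 0.    -0.    -1.   ]]
turn [-0.069 -0.295 -0.455] shift cur [-516.  -310.   -97.6] shift turned [-339.9 -506.4    2.9] tip [132.6 585.1 231.3] F [-0.2  0.  -0.8] t 0.95
turn [-0.    -0.    -0.458] shift cur [-522.6 -306.7  -98.7] shift turned [-332.9 -506.4  -98.7] tip [132.6 585.1 231.3] F [-0.2  0.  -0.8] t 0.95
```

```bash
python3 -m jog '[0,0,-0.06,0,0,0,-1, 0,0,-0.06,0,0,0,-1, 0,0,-0.05,0,0,0,-1]'
```

```text
t: 1.32
tcp_pos: [132.6, 585.3, 428.9]
orientation: [[-0.975, 0.221, 0.001], [0.221, 0.975, 0.002], [-0.0, 0.002, -1.0]]
wrist_force: [0.9, 1.0, -0.5]
opening: 0.376
grip_force: 0.0
```

```bash
python3 -m jog '[-0.0516,-0.031,0,0,0,0,-1,-0.0516,-0.031,0,0,0,0,-1,-0.0516,-0.031,0,0,0,0,-1,-0.0516,-0.031,0,0,0,0,-1,-0.0516,-0.031,0,0,0,0,-1,-0.0516,-0.031,0,0,0,0,-1,-0.0516,-0.031,0,0,0,0,-1,-0.0516,-0.031,0,0,0,0,-1,-0.0516,-0.031,0,0,0,0,-1,-0.0516,-0.031,0,0,0,0,-1]'
python3 -m jog '[0,0,0,-0.022,-0.098,-0.15,-1,0,0,0,-0.022,-0.098,-0.15,-1,0,0,0,-0.022,-0.098,-0.15,-1,0,0,0,0,0,0,-1]'
python3 -c "
from h import *
togo([574.5,170.5,275],np.radians(13),0.3)"
```

```text
t: 2.58
tcp_pos: [568.5, 167.2, 426.4]
orientation: [[-0.975, 0.221, 0.0], [0.221, 0.975, 0.0], [-0.0, 0.0, -1.0]]
wrist_force: [0.7, 0.9, 0.4]
opening: -0.003
grip_force: 0.0
t: 3.08
tcp_pos: [565.6, 168.3, 426.2]
orientation: [[-0.931, -0.227, 0.286], [-0.217, 0.974, 0.065], [-0.293, -0.001, -0.956]]
wrist_force: [0.2, 0.2, 0.1]
opening: 0.001
grip_force: 0.0
turn [-0.0008 -0.0023  0.002 ] shift cur [ 35.7   0.3 122.3] shift turned [3.590e+01 1.000e-01 1.222e+02] tip [572.8 169.9 402.3] F [0.2 0.2 0.1] t 3.075
```

```bash
python3 -m jog '[0.0099,0,0.0405,0,0,0,-1,0.0099,0,0.0405,0,0,0,-1,0.0099,0,0.0390,0,0,0,-1,0,0,0,0,0,0,-1]'
python3 - <<'E'
from h import *
togo([580.3,171.8,270],np.radians(13),0.3)
p=arm.capture("scene")
q=proj(p,[576,171,266]); u,v=q.astype(int); print(q)
cv2.imwrite("pics/c.png",cv2.resize(p["color"][v-70:v+70,u-90:u+90],None,fx=4,fy=4))
E
```

```text
t: 3.58
tcp_pos: [572.4, 169.9, 299.3]
orientation: [[-0.933, -0.226, 0.279], [-0.217, 0.974, 0.064], [-0.286, -0.001, -0.958]]
wrist_force: [-1.0, 0.2, 0.4]
opening: -0.002
grip_force: 0.0
turn [-0.0004 -0.0101  0.0012] shift cur [0.9 0.  5.4] shift turned [0.9 0.  5.4] tip [579.4 171.5 275.3] F [-1.   0.2  0.4] t 3.575
[340.99484714 245.91398207]
```

View pics/c.png

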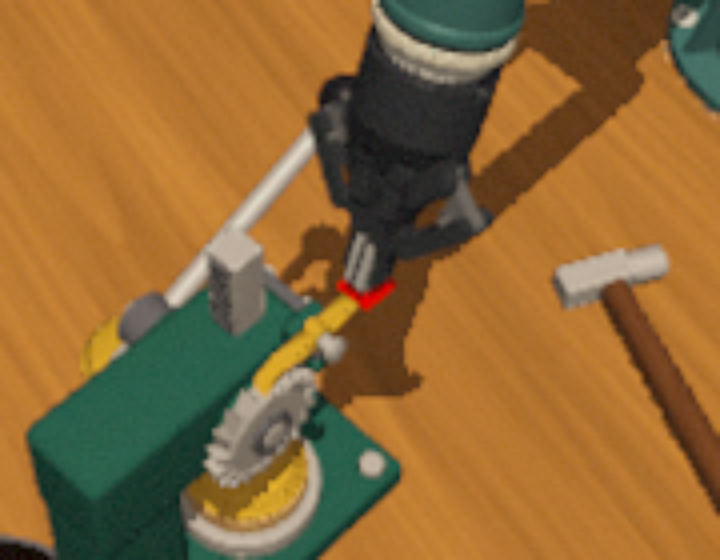

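The fingertip stands right over the red plate (crop (365,285)), well clear of ram and knob. I'll press down in small steps.

```bash
python3 -m jog '[0.001,0,0.004,0,0,0,-1,0.001,0,0.004,0,0,0,-1,0.0005,0,0.002,0,0,0,-1,0,0,0,0,0,0,-1]'
python3 -m jog '[0.0006,0,0.002,0,0,0,-1,0.0006,0,0.002,0,0,0,-1,0,0,0,0,0,0,-1]'
python3 -m jog '[0.0006,0,0.002,0,0,0,-1,0.0006,0,0.002,0,0,0,-1,0,0,0,0,0,0,-1]'
```

```text
t: 4.12
tcp_pos: [574.9, 170.3, 293.0]
orientation: [[-0.93, -0.228, 0.288], [-0.219, 0.974, 0.066], [-0.295, -0.002, -0.955]]
wrist_force: [0.0, -0.4, -0.2]
opening: -0.002
grip_force: 0.1
t: 4.5
tcp_pos: [574.3, 170.2, 288.0]
orientation: [[-0.931, -0.228, 0.286], [-0.219, 0.974, 0.065], [-0.294, -0.002, -0.956]]
wrist_force: [-2.2, -0.1, 1.6]
opening: 0.005
grip_force: 0.8
t: 4.88
tcp_pos: [574.8, 170.3, 283.9]
orientation: [[-0.93, -0.228, 0.287], [-0.219, 0.974, 0.065], [-0.294, -0.002, -0.956]]
wrist_force: [-0.2, 0.0, -0.1]
opening: -0.001
grip_force: 0.0
```

Run:
```python
from h import *
np.set_printoptions(precision=1,suppress=True)
p=arm.capture("scene"); u,v=341,246
X=plate(p,np.array([573,170,258.])); print(len(X),X.mean(0),X.min(0),X.max(0)); print(arm.read_state()["wrist_force"],arm.read_state()["wrist_torque"])
cv2.imwrite("pics/d.png",cv2.resize(p["color"][v-40:v+50,u-60:u+60],None,fx=6,fy=6))
```

```text
18 [575.4 179.  251.3] [563.1 160.7 245.6] [589.1 183.9 256.1]
[-0.5 -0.7  0.2] [-0.1  0.1  0. ]
```

View pics/d.png

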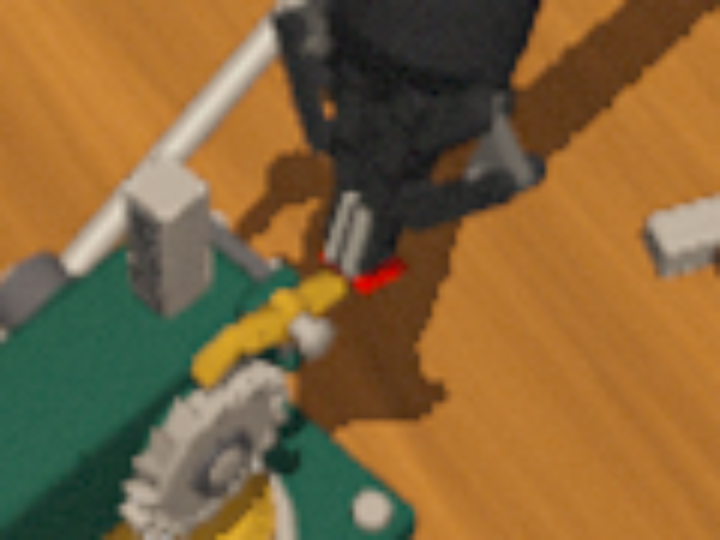

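The pawl has already snapped over: its nose (crop (205,370)) stands clear of the wheel and the force has gone. Next I lift straight up and check it.

```bash
python3 -m jog '[-0.006,0,-0.0195,0,0,0,-1,-0.0147,0,-0.0478,0,0,0,-1,-0.0176,0,-0.0573,0,0,0,-1,0,0,0,0,0,0,-1]'
python3 - <<'E'
from h import *
np.set_printoptions(precision=1,suppress=True)
p=arm.capture("scene")
X=plate(p,np.array([573,170,253.])); print(len(X),X.mean(0),X.min(0),X.max(0)); k,n=ball(p,np.array([514.5,49.5,280.5])); print(k,n)
p2=arm.capture("top"); k2,_=ball(p2,np.array([514.5,49.5,280.5])); print(k2)
yaw=np.radians(13.3); k=(k+k2)/2; px=np.array([np.cos(yaw),np.sin(yaw),0])
a=np.arcsin((k[2]-205)/190); S=k+px*190*np.cos(a); S[2]=205; print("lever",np.radians(40)-a,"shaft",S)
togo([k[0],k[1],k[2]+30],yaw,0)
for l in (.3,.5,.7,.9,1.05,1.16,1.2):
    b=np.radians(40)-l; print(l,(S-px*190*np.cos(b)+[0,0,190*np.sin(b)]),"dx from start %.1f dz %.1f"%(190*np.cos(a)-190*np.cos(b),190*np.sin(b)-190*np.sin(a)))
E
```

```text
t: 5.42
tcp_pos: [577.8, 171.1, 421.5]
orientation: [[-0.927, -0.228, 0.298], [-0.218, 0.974, 0.067], [-0.306, -0.003, -0.952]]
wrist_force: [-0.2, -0.2, -0.3]
opening: 0.003
grip_force: 0.0
75 [575.8 170.4 246.6] [559.9 154.8 237.1] [589.6 183.4 253.7]
[513.8  51.2 280. ] 60
[515.7  50.4 280.5]
lever 0.2910748122741916 shaft [684.6  91.  205. ]
turn [-0.   0.3 -0. ] shift cur [ 105.7 -102.7   51.2] shift turned [  86.  -102.7   80. ] tip [582.  172.2 391.3] F [-0.6  0.4  0.1] t 5.525
0.3 [514.1  50.7 278.7] dx from start -0.7 dz -1.6
0.5 [503.3  48.1 242.4] dx from start -11.8 dz -37.8
0.7 [499.7  47.2 204.6] dx from start -15.5 dz -75.6
0.9 [503.4  48.1 166.9] dx from start -11.7 dz -113.3
1.05 [511.   49.9 139.5] dx from start -3.9 dz -140.7
1.16 [519.   51.8 120.3] dx from start 4.4 dz -159.9
1.2 [522.5  52.6 113.6] dx from start 7.9 dz -166.6
```

```bash
python3 -m jog '[0,0,0,0,0.15,0,-1,0,0,0,0,0.15,0,-1,0.0287,-0.0342,0,0,0,0,-1,0.0287,-0.0342,0,0,0,0,-1,0.0287,-0.0342,0,0,0,0,-1,0,0,0.04,0,0,0,-1,0,0,0.038,0,0,0,-1,0,0,0,0,0,0,-1]'
python3 -c "
from h import *
togo([514.7,50.8,298],np.radians(13.3),0)"
```

```text
t: 6.52
tcp_pos: [511.0, 50.7, 332.6]
orientation: [[-0.974, -0.228, -0.011], [-0.228, 0.974, -0.002], [0.011, 0.001, -1.0]]
wrist_force: [-0.2, 0.8, 0.8]
opening: -0.001
grip_force: 0.0
turn [ 0.0008 -0.0107 -0.0021] shift cur [-3.8 -0.8  9.5] shift turned [-3.7 -0.8  9.6] tip [510.7  50.7 307.6] F [-0.2  0.8  0.8] t 6.525
```

```bash
python3 -m jog '[0,0,0.009,0,0,0,-1,0.002,0,0.008,0,0,0,-1,0.003,0,0.0085,0,0,0,-1,0.002,0,0.0085,0,0,0,-1,0.002,0,0.0085,0,0,0,-1,0,0,0,0,0,0,-1]'
python3 -c "
from h import *
np.set_printoptions(precision=1,suppress=True)
togo([505.8,48.3,266],np.radians(13.3),0)
for n in ('scene','top'):
  p=arm.capture(n); print(ball(p,np.array([505,48.5,250.])))"
```

```text
t: 7.28
tcp_pos: [504.9, 48.7, 293.5]
orientation: [[-0.974, -0.228, -0.002], [-0.228, 0.974, -0.002], [0.002, -0.001, -1.0]]
wrist_force: [-0.5, 0.7, 0.1]
opening: -0.001
grip_force: 0.0
turn [-0. -0. -0.] shift cur [-0.8 -0.6  2.5] shift turned [-0.8 -0.6  2.5] tip [504.8  48.7 268.5] F [-0.5  0.7  0.1] t 7.275
(array([504.2,  45.9, 249.9]), 96)h.py:18: RuntimeWarning: Mean of empty slice.
  f=least_squares(lambda c:np.linalg.norm(X-c,axis=1)-r,X.mean(0)-[0,0,10],loss="soft_l1"); return f.x,len(X)
  ret = um.true_divide(
Traceback (most recent call last):
  File "h.py", line 18, in ball
    f=least_squares(lambda c:np.linalg.norm(X-c,axis=1)-r,X.mean(0)-[0,0,10],loss="soft_l1"); return f.x,len(X)
ValueError: Initial guess is outside of provided bounds
```

```bash
python3 -m jog '[0.001,0,0.0085,0,0,0,-1,0.002,0,0.0085,0,0,0,-1,0.001,0,0.0085,0,0,0,-1,0.001,0,0.0085,0,0,0,-1,0,0,0.0085,0,0,0,-1,0,0,0.0085,0,0,0,-1,0,0,0.0085,0,0,0,-1,-0.001,0,0.0085,0,0,0,-1,-0.001,0,0.0085,0,0,0,-1,0,0,0,0,0,0,-1]'
python3 -c "
from h import *
np.set_printoptions(precision=1,suppress=True)
togo([502,47.8,190],np.radians(13.3),0)
p=arm.capture('scene'); print(ball(p,np.array([502,48,172.])))
cv2.imwrite('pics/e.png',cv2.resize(p['color'][180:340,230:430],None,fx=3.6,fy=3.6))"
```

```text
t: 8.62
tcp_pos: [501.9, 47.9, 217.1]
orientation: [[-0.974, -0.228, -0.002], [-0.228, 0.974, -0.002], [0.002, -0.001, -1.0]]
wrist_force: [0.5, -0.2, -0.4]
opening: 0.003
grip_force: 0.0
turn [-0. -0. -0.] shift cur [-0.  -0.1  2.1] shift turned [-0.  -0.1  2.1] tip [501.9  47.9 192.1] F [ 0.5 -0.2 -0.4] t 8.625
(array([501.7,  45.5, 173.7]), 73)
```

View pics/e.png

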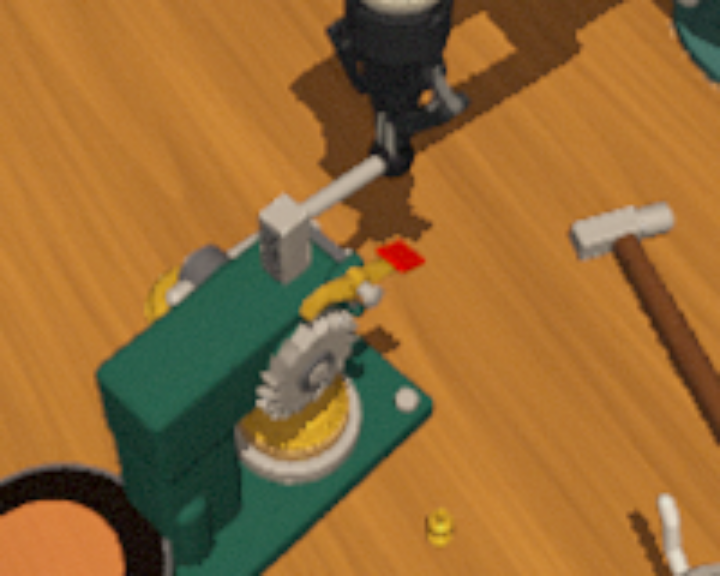

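The hand sits on the knob (crop (395,155)), the lever is following and the pawl is still free. I'll go on down the arc, slower.

```bash
python3 -m jog '[-0.001,0,0.006,0,0,0,-1,-0.001,0,0.006,0,0,0,-1,-0.0015,0,0.006,0,0,0,-1,-0.0015,0,0.006,0,0,0,-1,-0.002,0,0.006,0,0,0,-1,-0.002,0,0.006,0,0,0,-1,-0.0025,0,0.006,0,0,0,-1,-0.0025,0,0.006,0,0,0,-1,0,0,0,0,0,0,-1]'
python3 -m jog '[-0.0015,0,0.003,0,0,0,-1,-0.0015,0,0.003,0,0,0,-1,0,0,0,0,0,0,-1]'
```

```text
t: 9.8
tcp_pos: [516.5, 51.0, 169.3]
orientation: [[-0.974, -0.228, -0.0], [-0.228, 0.974, -0.002], [0.001, -0.002, -1.0]]
wrist_force: [-0.2, 0.5, -0.3]
opening: 0.001
grip_force: 0.0
t: 10.18
tcp_pos: [518.9, 51.5, 163.8]
orientation: [[-0.974, -0.228, -0.001], [-0.228, 0.974, -0.002], [0.001, -0.002, -1.0]]
wrist_force: [-1.8, 0.4, 2.5]
opening: -0.003
grip_force: 1.5
```

```bash
python3 -m jog '[-0.001,0,0.002,0,0,0,-1,0,0,0,0,0,0,-1]'
python3 -m jog '[-0.001,0,0.002,0,0,0,-1,0,0,0,0,0,0,-1]'
python3 -m jog '[-0.001,0,0.002,0,0,0,-1,0,0,0,0,0,0,-1]'
```

```text
t: 10.42
tcp_pos: [519.6, 51.7, 162.1]
orientation: [[-0.974, -0.228, -0.001], [-0.228, 0.974, -0.002], [0.002, -0.002, -1.0]]
wrist_force: [-4.2, -1.5, 6.9]
opening: 0.002
grip_force: 3.3
t: 10.68
tcp_pos: [520.3, 51.9, 160.3]
orientation: [[-0.974, -0.228, -0.002], [-0.228, 0.974, -0.002], [0.002, -0.002, -1.0]]
wrist_force: [-5.1, -1.8, 10.0]
opening: -0.001
grip_force: 4.8
t: 10.92
tcp_pos: [521.0, 52.0, 158.5]
orientation: [[-0.974, -0.229, -0.002], [-0.229, 0.974, -0.003], [0.003, -0.002, -1.0]]
wrist_force: [-6.7, -1.8, 12.0]
opening: 0.003
grip_force: 6.2
```

```bash
python3 -m jog '[0,0,0.002,0,0,0,-1,0,0,0,0,0,0,-1]'
python3 -m jog '[0,0,0.002,0,0,0,-1,0,0,0,0,0,0,-1]'
python3 -c "
from h import *
np.set_printoptions(precision=1,suppress=True)
p=arm.capture('scene'); print(arm.read_state()['tcp_pos'],arm.read_state()['wrist_force'],ball(p,np.array([521,52,115.])))
cv2.imwrite('pics/f.png',cv2.resize(p['color'][180:340,230:430],None,fx=3.6,fy=3.6))"
```

```text
t: 11.18
tcp_pos: [521.6, 52.1, 157.0]
orientation: [[-0.974, -0.228, -0.001], [-0.228, 0.974, -0.002], [0.001, -0.002, -1.0]]
wrist_force: [-6.3, -1.2, 16.4]
opening: -0.001
grip_force: 7.7
t: 11.42
tcp_pos: [522.1, 52.3, 155.5]
orientation: [[-0.974, -0.228, 0.001], [-0.228, 0.974, -0.002], [-0.0, -0.002, -1.0]]
wrist_force: [-6.5, -0.3, 18.2]
opening: -0.002
grip_force: 9.3
[522.2  52.3 155.5] [-6.2 -0.7 18.5] (array([522.9,  50.2, 114.8]), 62)
```

View pics/f.png

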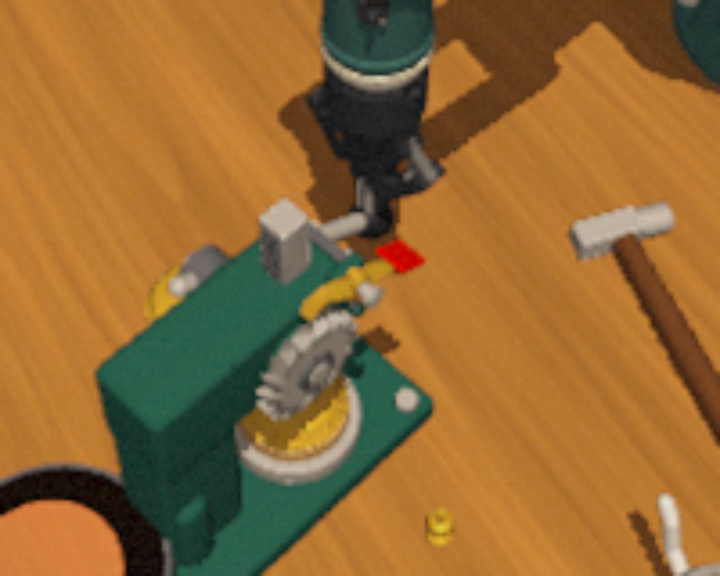

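```bash
python3 -m jog '[0,0,0.003,0,0,0,-1,0,0,0.002,0,0,0,-1,0,0,0,0,0,0,-1]'
python3 -c "
from h import *
np.set_printoptions(precision=1,suppress=True)
p=arm.capture('scene'); print(ball(p,np.array([521,52,113.])))"
python3 -m jog '[0,0,-0.006,0,0,0,-1,0,0,-0.01,0,0,0,-1,0,0,-0.04,0,0,0,-1,0.0,0,-0.06,0,0,0,-1,0,0,-0.06,0,0,0,-1,0.06,0,-0.01,0,0,0,-1,0.06,0,0,0,0,0,-1,0,0,0,0,0,0,-1]'
python3 - <<'E'
from h import *
np.set_printoptions(precision=2,suppress=True)
for n in ("scene","top"):
    p=arm.capture(n); k,m=ball(p,np.array([521,52,114.])); print(k,m,"lever",.698-np.arcsin((k[2]-205)/190))
    X=plate(p,np.array([573,170,253.])); print(len(X),X.mean(0))
    Y=cloud(p,p["z_map"]>0); a=Y[(Y[:,2]>275)&(abs(Y[:,0]-646)<30)&(abs(Y[:,1]-136)<30)]; print("ram top",np.percentile(a[:,2],95))
    if n=="scene": cv2.imwrite("pics/g.png",cv2.resize(p["color"][180:340,230:430],None,fx=3.6,fy=3.6))
E
```

```text
t: 11.85
tcp_pos: [523.7, 52.6, 151.7]
orientation: [[-0.974, -0.228, 0.004], [-0.228, 0.974, -0.002], [-0.004, -0.002, -1.0]]
wrist_force: [-6.3, 0.6, 25.7]
opening: 0.001
grip_force: 13.0
(array([524.8,  50.7, 110.6]), 64)
t: 12.9
tcp_pos: [401.2, 25.1, 334.7]
orientation: [[-0.974, -0.227, -0.002], [-0.227, 0.974, -0.002], [0.002, -0.001, -1.0]]
wrist_force: [0.3, 0.2, 0.2]
opening: 0.001
grip_force: 0.0
[517.5   49.27 122.17] 73 lever 1.1491167926583643
66 [576.7  171.02 246.99]
ram top 300.02394318284286
[518.65  51.16 121.82] 76 lever 1.1511566809250986
71 [575.64 169.7  246.82]
ram top 301.1741593067755
```

View pics/g.png

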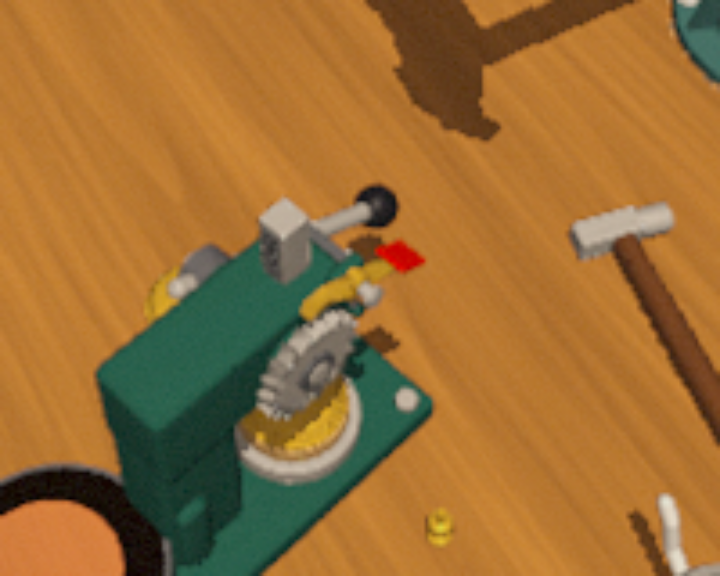

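The hand is clear, the lever is down (knob at crop (376,205)) and the pawl is free. The lever sprang back about 12 mm from its elastic stop, so I'll look at the finial with the wrist camera to be sure it's home.

```bash
python3 -m jog '[0,0,0,0,-0.18,0,-1,0,0,0,0,-0.18,0,-1,0,0,0,0,-0.18,0,-1,0,0,0,0,-0.18,0,-1,0,0,0,0,-0.18,0,-1,0,0,0,0,-0.18,0,-1,0,0,0,0,0,0,-1]'
python3 - <<'E'
from h import *
np.set_printoptions(precision=1,suppress=True)
p=arm.capture("wrist"); cv2.imwrite("pics/h.png",p["color"])
iv=np.linalg.inv(p["view"]); print("cam",iv[:3,3],"fwd",iv[:3,2])
yaw=np.radians(13.3)
for l in ("lid_top","finial"):
    for d in arm.spot_point(l,p)[:2]: print(l,d["confidence"],np.array(d["pixel"]),world(p,*d["pixel"]))
    for d in arm.cut_out(l,p)[:2]: X=cloud(p,d["mask"]); print("cut",l,d["confidence"],np.array(d["pixel"]),len(X),X.min(0),X.max(0))
E
```

```text
t: 13.88
tcp_pos: [405.1, 62.0, 358.8]
orientation: [[-0.567, -0.202, 0.799], [-0.114, 0.979, 0.167], [-0.816, 0.004, -0.578]]
wrist_force: [0.0, -0.5, -1.0]
opening: 0.004
grip_force: 0.0
cam [265.2  33.5 361.2] fwd [ 0.9  0.2 -0.3]
lid_top 0.71 [343.3  83.9] [638.2 138.8  88.8]Traceback (most recent call last):
  File "<stdin>", line 7, in <module>
ValueError: it knows: bowl, glass, hammer, knob, lid_top, mallet, press, shaft, spare_finial, spare_lid, teapot, thumb_plate
```

View pics/h.png

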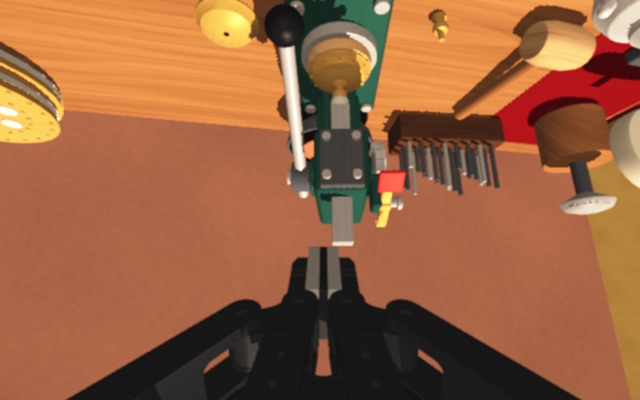

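The inverted wrist view shows the lid at (340,65), with the finial (about rows 83–97) between it and the ram. I'll read the heights from depth and look closer.

Run:
```python
from h import *
np.set_printoptions(precision=1,suppress=True)
p=arm.capture("wrist")
for v in range(72,116,2): print(v,world(p,340,v,1),p["color"][v,340])
c=np.array([638,137]); 
for z in (83,91,99,110,120): print(z,proj(p,[*c,z]))
cv2.imwrite("pics/i.png",cv2.resize(cv2.rotate(p["color"][30:125,280:400],cv2.ROTATE_180),None,fx=6,fy=6,interpolation=cv2.INTER_CUBIC))
```

```text
72 [619.2 131.5  80.5] [ 43  98 144]
74 [621.2 132.   81.9] [ 41  95 142]
76 [624.3 132.8  82.5] [ 40  95 141]
78 [627.8 133.8  82.9] [ 39  90 134]
80 [631.  134.6  83.6] [ 38  87 130]
82 [633.2 135.1  85. ] [ 43  98 145]
84 [635.5 135.7  86.3] [ 46 108 161]
86 [637.2 136.1  88.2] [ 46 103 154]
88 [639.  136.5  90. ] [ 43 101 151]
90 [640.3 136.8  92.2] [ 43 100 150]
92 [635.6 135.5  98.6] [ 44 102 151]
94 [635.1 135.3 101.9] [ 50 112 167]
96 [635.5 135.3 104.6] [ 50 117 171]
98 [635.9 135.4 107.4] [ 72 127 173]
100 [633.9 134.8 111.8] [132 163 182]
102 [633.3 134.6 115.1] [137 167 184]
104 [633.5 134.6 117.9] [137 167 184]
106 [633.2 134.4 121.1] [129 155 172]
108 [632.8 134.3 124.2] [111 126 144]
110 [633.1 134.3 127. ] [110 126 143]
112 [632.5 134.1 130.2] [109 125 142]
114 [632.9 134.1 132.9] [111 128 143]
83 [340.4  83.1]
91 [340.5  88.3]
99 [340.7  93.5]
110 [340.8 100.8]
120 [341.  107.5]
```

View pics/i.png

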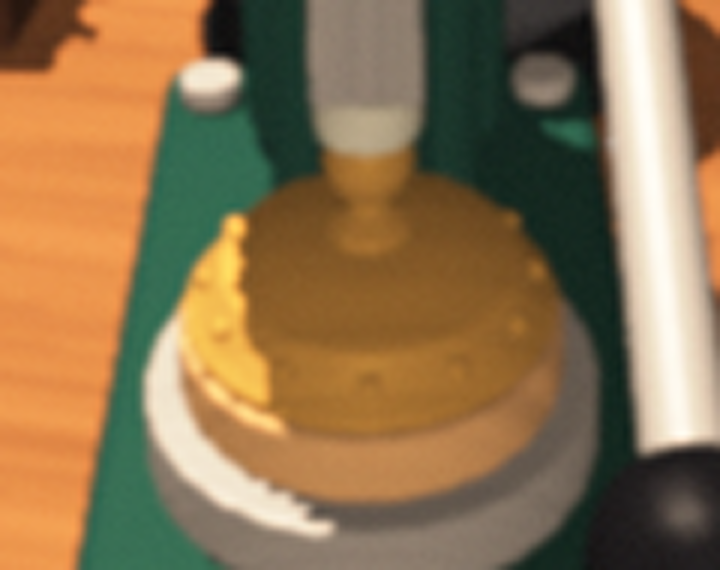

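The collar of the finial sits flat on the lid (crop (370,240)) with no stem showing, and the ram rests on it. The finial is home, so I'll hand in.

```bash
python3 -c "
from station import arm
print(arm.hand_in())"
```

```text
the job is handed in; nothing more can be done
None
```

I handed the job in at about 14 s of the 48 s allowed: the pawl is snapped free, the lever is left down at about 1.15 rad (the stop was given as about 1.16 to 1.20), the finial's collar looks seated on the lid in the wrist camera, and the hand is clear; the hand-in returned no verdict.

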